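# Open a pinned specimen tub

### The arm

A 6-joint arm with a two-finger parallel gripper is mounted at the origin on the work surface. World frame = base frame: x ahead of the robot, y to its left, z up, the work surface at z = 0. Lengths are in mm, angles in rad, forces in N, time in s.
With the tool pointing down it reaches from about 350 to 875 mm from the base axis. Payload 15.5 kg.
Tool frame: the origin (TCP) lies midway between the tips of the shut fingers; the grasp point (between the pads) lies 19 mm behind it; z points along the fingers, y is the line along which they close (so a half turn about z gives the same grasp; the last joint's range is limited). The gripper opens to 85 mm and grips with 20 to 120 N. Pads are 22 mm wide; open, the fingers measure 114 mm over their backs; the gripper's body (76 mm by 85 mm) begins 54 mm behind the grasp point. The pads swing forward as they close: fully open they stand 13 mm farther back than shut.
Start: joints at [-1.413, 0.494, 1.345, -0, 1.302, -0.096], TCP at [156.929, -604.979, 231.277] pointing down, gripper open.
Joint ranges: [-2.91, 2.91], [-0.82, 2.16], [0.22, 2.67], [-1.22, 4.37], [0.12, 2.79], [-3.08, 3.08]. Speed limits (rad/s): [1.89, 1.89, 2.57, 3.01, 3.01, 3.01].

### API

Orientations are given as [roll, pitch, yaw] about the fixed x, y, z axes, in that order (R = Rz(yaw) Ry(pitch) Rx(roll)).
In Python, from rig import state, get_image, camera_model, bot, models gives the robot as it stands. The module is installed in compiled form; this text tells all that it offers.
- The arm moves only by the tool jog_arm, never from a script. Its argument "plan" is a list of rows, each an object with "translation": the shift along the tool's x, y, z in cm, a list of three; "delta_rot": the turn, a rotation vector about the tool's x, y, z in degrees, a list of three; "fingers": the opening, from -1 (shut) to 1 (fully open). A call has 1 to 20 rows; each row is the pose to reach, as a shift and turn from the pose commanded when the call began, along the tool's axes at that moment; what a row does not reach only later rows make up. A row lasts 1/10 s, in which the tool goes at most 50 mm and 8.59 degrees, less where a joint would pass 70% of its speed; a pose out of reach is approached as far as the arm can. A call with a gripper value outside its range is refused whole. The fingers move at their own pace and stop on an object; the grip force is fixed at half the most. Time passes only in rows, so rows that repeat a pose let the fingers close. It gives the time, the measured TCP pose, the force, the opening and the grip force at its end, in the units of the state.
- state(): the state, without advancing time (a new reading comes with each control period).
- get_image(name): name is "scene" or "top" or "wrist"; returns (picture, depth): 420x560x3 uint8, red, green, blue; 420x560 float32, mm along the optical axis (not along the pixel's ray), 0 where there is no reading.
- camera_model(name): a dict with "fx", "fy", "cx", "cy" (pixels), "origin" and "orientation" of the camera in the world. Camera axes: x right, y down, z forward; pixel columns grow to the right and rows downward; lengths in mm; the calibration is good to about 2 mm. A picture is of the moment at which its call begins: read the wrist's pose just before it. camera_model takes no time and is no camera call; for the wrist camera it gives the pose at the moment of the call.
- bot.hand_in(): hands the job in; it is judged then, once.
Trained networks look in the newest picture that a camera, given by its name, has taken for a name from the list of things; names that differ only in an ending like _2 or _b are one class to them, and where a whole thing is asked for, a point or a joint stands for the part that bears it (a point fixed in the world has none). Each returns a list of dicts, best first, with "score" (0 to 1); they miss things now and then, are a little off and sometimes report something else, mostly with a low value. They report only what shows in the picture. A call takes as long as a camera call. They do not tell look-alikes from the thing itself.
- models.boxes_of(label, camera): "extent" ([centre column, centre row, width, height] in pixels, round what is visible of it).
- models.tip_of(label, camera): "at" ([row, column] in pixels: a listed point, or the origin of a listed thing).
The state is a dict: "time": time; "joints": joint angles; "qvel": joint speeds; "effort": joint torques, N m; "eef_pos": TCP position; "tool_rot": TCP orientation; "contact_force": force on the tool from outside, world axes, zero at the start; "ft_torque": the same for the moment, N m; "width": opening from 0.0 (shut) to 1.0 (fully open); "finger_force": force on a finger pad.
Only numpy, scipy, OpenCV 4.12 (cv2) and the standard library are available. Lean on these libraries where they do the work, as an engineer would, in place of code of your own. Each camera call takes 0.05 s, during which the arm holds its last target. There are 200 camera calls.

### The job

Open the ivory specimen tub: draw the red-handled locking pin straight out of the steel clevis and park it lying in both yellow-tipped notches of the aluminium rest beside the tub. Then tip the lid up on the clevis side, draw it out from under the steel keeper on the other side, lift it off and lay it flat, handle up, in the middle of the dark grey mat. Set the pin and the lid down without dropping them, and leave the other things on the bench where they are.

Things in the scene. Friction and masses are not known exactly. Their poses are not given: they have to be found in the camera images.
- tub: Fixed open ivory tub, 130 x 120 x 85 mm (its x, y, height), walls 4 mm, on a thin grey foot plate; tubes fixed inside, below the rim. Origin: centre of its underside, on the bench; z up; +x points to the clevis side (away from the robot, give or take 0.35 rad), -x to the keeper side.
- tub_bore (a point): On the axis of the bores, midway between the cheeks, at tub (96, 0, 127) mm, axes as the tub's. The steel clevis: two upright cheek plates 8 mm thick, at tub y = -20 to -12 and 12 to 20 mm, x = 82 to 110 mm, 144 mm tall, open above and towards +-x between them, with 14 mm round bores along y.
- tub_rim_pivot (a point): Middle of the outer rim edge on the keeper side, at tub (-65, 0, 85) mm, axes as the tub's: the lid tips about this edge (axis along tub y).
- tub_keeper (a point): Underside of the steel keeper's arm, at tub (-76, 0, 94) mm. Keeper: a post at tub x = -92 to -84 mm, 50 mm wide, 102 mm tall, with an arm reaching to x = -70 mm over the lid's tongue, 4 mm above it: the lid cannot go straight up.
- lid: Loose ivory lid, about 0.2 kg, plate 136 x 126 x 5 mm. Origin: centre of the plate's underside; axes as the tub's when seated, then at tub (0, 0, 85) mm. Below it a plug frame 116 x 106 mm, 6 mm deep, sits in the tub with 3 mm play. A blue latch block at lid x = 86 to 106 mm, 18 mm wide, 32 mm high, stands between the cheeks under the pin. On the mat the origin is 9 mm above the bench.
- lid_handle (a point): Grip point at lid (0, 0, 30) mm in the blue upright fin handle in the middle of the lid: 60 mm along lid x, 12 mm thick in y, z = 5 to 39 mm. Pinch across y. Axes as the lid's.
- lid_tongue (a point): In the lid's tongue, at lid (-73, 0, 2.5) mm. The tongue is 40 mm wide, 5 mm thick and reaches to lid x = -77 mm under the keeper. To free it raise the lid's +x side by about 15 to 20 degrees, draw the lid more than 7 mm (12 to 18; beyond 20 the plate meets the cheeks) along its own slope towards +x, then lift.
- pin: Loose locking pin, 70 g, level along its own y. Origin: on the axis, 28 mm from the collar. Steel shaft 10 mm thick, y = -42 to 28 mm; collar 20 mm wide to y = 32; red handle y = 32 to 77 mm. It starts loosely in both bores, origin at about tub (96, -6, 125) mm, axes as the tub's, handle on tub +y. It comes out along tub +y, clear of the cheeks after 68 mm.
- pin_handle (a point): Middle of the red handle (14 mm in pin x, 20 mm in z, 45 mm long), at pin (0, 54.5, 0) mm: pinch across the pin's x.
- pin_tip (a point): Tip of the shaft (chamfered), at pin (0, -42, 0) mm. The whole pin balances at about pin (0, 6, 0) mm.
- rest: Fixed aluminium parking rest on the tub's +y side: base 60 x 56 x 6 mm, origin at the centre of its underside, z up. Two upright plates 40 mm wide in y, 6 mm thick, at x = -18 and 18 mm, each with a U notch open at the top, 14 mm wide, bottom at z = 110 mm; yellow flared tips from z = 124 to 137 mm widen the mouth.
- rest_notch (a point): Where the pin's origin lies when parked, at rest (0, 0, 115) mm, axes as the rest's. The shaft lies along the rest's x (about the tub's x) in both notches, handle at either end, collar outside the plates; 7 mm of play either way along.
- mat: Dark grey mat fixed on the bench, 220 x 200 x 3 mm; origin: centre of its underside, on the bench. It may be on the left or the right of the tub, with the blue tray on the other side.
- tray: Bystander, fixed: pale blue tray 220 x 190 x 40 mm holding a steel rack of red-capped tubes, 100 mm high in all. Origin: centre of underside.
- tube_rack: Bystander: ivory block 40 x 110 x 45 mm with four red-capped tubes, 92 mm high. Origin: centre of underside.
- spray_bottle: Bystander: white bottle, blue cap, 60 mm diameter, 150 mm tall. Origin: centre of underside.
- jug: Bystander: white ceramic jug, 84 mm diameter, 100 mm tall, handle at its +y. Origin: centre of underside.
- swab_jar: Bystander: amber jar, white cap, 60 mm diameter, 75 mm tall. Origin: centre of underside.
- pen: Bystander: black marker, 125 mm long (its x), 12 mm thick, lying. Origin: centre of underside.
- timer: Bystander: white timer, 65 x 65 x 22 mm. Origin: centre of underside.
There are look-alikes about, which are no part of the job. What is shaped like the lid but orange or turquoise is not meant.

How it is judged (in metres and radians):
On the way, in this order (a step that is already met when the one before it is completed fails the run):
1. the pin is drawn out past both cheeks while the lid still sits on the tub (y of pin_tip in the frame of tub above 0.022 m and angle between lid's own z axis and vertical below 0.08 rad and z of lid in the frame of tub below 0.095 m), for 0.05 s.
2. the pin lies parked in both notches of the rest and is let go (x of pin in the frame of rest_notch between -0.012 and 0.012 m and y of pin in the frame of rest_notch between -0.005 and 0.005 m and z of pin in the frame of rest_notch between -0.004 and 0.004 m and angle between the y axis of pin and the x axis of rest_notch, either way round below 0.15 rad and contact force between the fingers and pin below 0.1 N), for 0.2 s.
3. the lid is tipped up on the clevis side by more than about 7 degrees with its tongue still low at the keeper (angle between lid's own z axis and vertical above 0.12 rad and z of lid_tongue in the frame of tub below 0.105 m), for 0.05 s.
4. the lid is lifted clear of the tub (height (world z) of lid above 0.12 m), for 0.1 s.
At the end, for the whole second after the job is handed in: The pin lies in both notches (origin within 12 mm along, 5 across, 4 in height of the parked point, axis within 0.15 rad, handle at either end); the lid lies flat (0.06 rad), handle up, on the mat, its centre within 40 mm of the mat's; both are let go and at rest (all of step 2 and horizontal distance between lid and mat below 0.04 m and angle between lid's own z axis and vertical below 0.06 rad and height (world z) of lid below 0.014 m and contact force between the fingers and lid below 0.1 N and linear speed of each of pin, lid below 0.02 m/s); the robot touches nothing.
It fails at once if a bystander is pushed more than 30 mm from its place (distance of any of tube_rack, spray_bottle, jug, swab_jar, pen, timer from where it was at the start of the episode above 0.03 m).
It fails at once if the pin or the lid is dropped (moving faster than 0.5 m/s without being held) ((linear speed of pin above 0.5 m/s and contact force between the fingers and pin below 0.05 N) or (linear speed of lid above 0.5 m/s and contact force between the fingers and lid below 0.05 N)).
It also fails if it takes over 64 s, if anything falls off the work surface, if the arm or the gripper's body presses on something with over 40 N, if the wrist force passes 120 N, or if a joint passes its speed limit or range.

## Working session

There is one attempt and no reset: what is moved stays moved. The work goes in short steps, Python scripts to look and compute and a tool call to move; the robot and the scene stay as the last step left them, time stands still between calls to the robot, and variables do not carry over. Pictures are saved under pics/ and viewed, at most 10 in all, crops included, and the job is handed in when it is done.

Besides the shell and the picture viewer there is one more tool, called after "Emit:" as name([rows], argument=value, ...), one row to a line, values as JSON. jog_arm: Moves the arm, as the interface text tells. Its arguments: {"type":"object","properties":{"plan":{"type":"array"}},"required":["plan"]}

```bash
mkdir -p pics; cat > h.py <<'E'
import numpy as np, cv2
from scipy.spatial.transform import Rotation as R
from rig import state, get_image, camera_model, bot, models
def cam(n):
    m=camera_model(n); o=m["orientation"]; o=np.array(o,float)
    Rm=o if o.shape==(3,3) else R.from_euler('xyz',o).as_matrix()
    return m,np.array(m["origin"],float),Rm
def cloud(n,d):
    m,o,Rm=cam(n); v,u=np.mgrid[0:d.shape[0],0:d.shape[1]]
    p=np.stack([(u-m["cx"])/m["fx"]*d,(v-m["cy"])/m["fy"]*d,d],-1)
    return p@Rm.T+o
def proj(n,P):
    m,o,Rm=cam(n); q=(np.atleast_2d(P)-o)@Rm
    return np.c_[m["cx"]+m["fx"]*q[:,0]/q[:,2],m["cy"]+m["fy"]*q[:,1]/q[:,2]]
def save(n,im): cv2.imwrite("pics/"+n,im[...,::-1])
E
python3 - <<'E'
from h import *
print(state()); 
for n in("scene","top"):
    print(n,camera_model(n))
    im,d=get_image(n); save(n+"0.png",im); P=cloud(n,d)
    np.savez(n+"0.npz",im=im,d=d,P=P)
    for l in("tub","lid","lid_handle","pin","pin_handle","pin_tip","tub_bore","tub_keeper","rest","rest_notch","mat"):
        for r in models.tip_of(l,n)[:2]:
            a=np.round(r["at"]).astype(int); a=np.clip(a,0,[419,559])
            print(l,round(r["score"],2),a,P[a[0],a[1]].round())
E
```

```text
{'time': 0.0, 'joints': array([-1.41250201e+00,  4.94170980e-01,  1.34611361e+00, -6.32423762e-06,
        1.30254239e+00, -9.55015191e-02]), 'qvel': array([-0.00080808,  0.00178391,  0.00072544,  0.00029868, -0.00153294,
        0.00098049]), 'effort': array([ 3.50679402e-03, -8.82150578e+01, -3.83853149e+01,  5.38623976e-05,
        9.82094847e-03,  6.97949099e-05]), 'eef_pos': array([ 156.86750297, -604.61752624,  230.71379393]), 'tool_rot': array([-3.14036336e+00, -1.11633261e-04,  2.53797447e-01]), 'contact_force': array([-0.75622358,  1.21621478, -0.13676177]), 'ft_torque': array([-0.05140059, -0.00525674, -0.02550517]), 'finger_force': 0.0, 'width': 0.9990184173366234}
scene {'fx': 428.7435864285287, 'fy': 428.7435864285287, 'cx': 274.22847241034657, 'cy': 208.16728197260048, 'origin': array([1245.98408561, -290.49915298,  709.52450436]), 'orientation': array([-2.18943627,  0.02314867,  1.18580999])}
tub 0.56 [262 269] [602. -57.  81.]
tub 0.35 [244 307] [623.  22. 121.]
lid 0.97 [172 353] [262. 356.  21.]
lid 0.79 [241 269] [546. -35.  89.]
lid_handle 0.94 [229 267] [533. -34
[... 557 characters left out ...]
.09834744677687, 'cy': 205.60371667519485, 'origin': array([2.00677478e+02, 8.39878935e-01, 1.34451542e+03]), 'orientation': array([-2.92493773, -0.00308365, -1.52241542])}
lid 0.77 [294 135] [236. 367.  20.]
lid 0.61 [335 388] [ 165. -292.   47.]
lid_handle 0.87 [334 393] [ 168. -303.   51.]
lid_handle 0.69 [291 128] [243. 388.  13.]
pin 0.5 [147 288] [624. -16. 131.]
pin_handle 0.65 [156 268] [640.  38.  -2.]
pin_handle 0.48 [181 157] [535. 330.  60.]
pin_tip 0.47 [144 304] [635. -57. 128.]
tub_bore 0.64 [150 288] [620. -16. 118.]
tub_keeper 0.87 [215 298] [452. -49. 104.]
rest 0.58 [204 247] [481.  84.  74.]
rest_notch 0.59 [193 242] [514. 101.  56.]
mat 0.79 [200 398] [ 529. -330.    2.]
```

View pics/scene0.png

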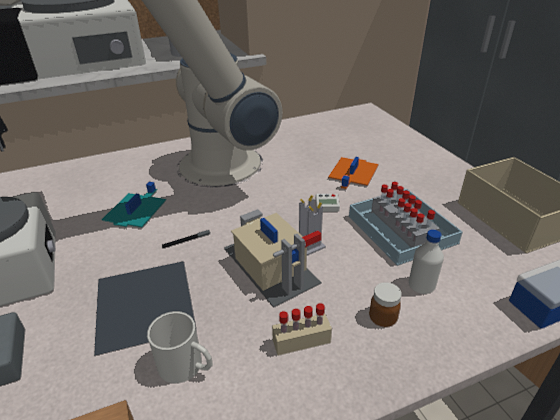

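View pics/top0.png

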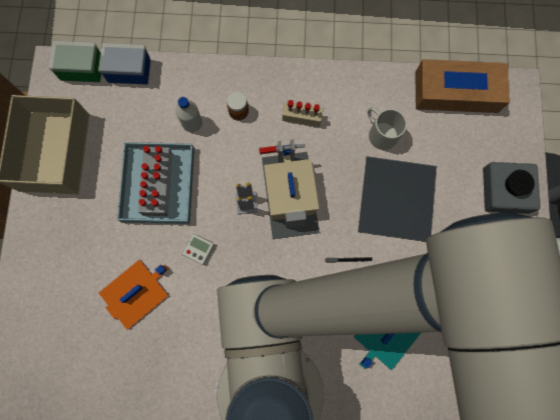

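The scene view shows the tub at about (268,250), the clevis with the red handle at (313,240), the rest with yellow tips at (310,205), and the mat at (145,305). The look-alike lids (teal, orange) lie away from the tub. The top view shows the lid at (291,188), the red pin at (270,150), the rest at (246,195) and the mat at (398,199). Next I fit the poses from depth.

```bash
python3 - <<'E'
from h import *
C={n:np.load(n+"0.npz") for n in("scene","top")}
def pts(n,box,z,colf=None):
    P=C[n]["P"];im=C[n]["im"].astype(int)
    m=(P[...,0]>box[0])&(P[...,0]<box[1])&(P[...,1]>box[2])&(P[...,1]<box[3])&(P[...,2]>z[0])&(P[...,2]<z[1])
    if colf is not None: m&=colf(im[...,0],im[...,1],im[...,2])
    return P[m]
def rep(name,p):
    if len(p)<5: print(name,len(p)); return
    r=cv2.minAreaRect(p[:,:2].astype(np.float32)); print(name,len(p),"rect",np.round(r[0],1),np.round(r[1],1),round(r[2],1),"med",np.median(p,0).round(1))
iv=lambda r,g,b:(r>120)&(r-b>25)&(r-g<45)
blue=lambda r,g,b:(b-r>40)
red=lambda r,g,b:(r-g>70)&(r-b>70)
yel=lambda r,g,b:(r-b>60)&(r-g<60)
dark=lambda r,g,b:(r<90)
for n in C:
    print(n)
    rep("plate",pts(n,(440,640,-130,50),(84,96),iv))
    rep("handle",pts(n,(480,600,-90,20),(112,130),blue))
    rep("latch",pts(n,(590,680,-90,60),(100,130),blue))
    rep("cheek",pts(n,(590,680,-90,60),(139,150)))
    rep("red",pts(n,(560,700,-30,100),(108,145),red))
    rep("keeper",pts(n,(430,480,-100,20),(98,108)))
    rep("rest",pts(n,(430,550,50,150),(124,145)))
    rep("resthi",pts(n,(430,550,50,150),(110,145)))
    rep("restbase",pts(n,(430,550,50,150),(3,12)))
    rep("mat",pts(n,(400,660,-460,-200),(-5,9),dark))
E
python3 - <<'E'
import cv2
a=cv2.imread('pics/scene0.png')[170:310,210:370]; b=cv2.imread('pics/top0.png')[130:250,220:340]
cv2.imwrite('pics/crop.png',cv2.hconcat([cv2.resize(a,(400,350)),cv2.resize(b,(400,350))][:2]))
E
```

```text
scene
plate 1424 rect [547.2 -25.4] [186.  127.8] 10.7 med [529.2 -49.8  88.3]
handle 132 rect [530.2 -30. ] [59.8 12.4] 9.4 med [533.2 -30.4 121.1]
latch 59 rect [630.3  -9.1] [12.6 23.5] 66.0 med [632.4 -10.1 112.5]
cheek 94 rect [623.9 -11.8] [29.1 42. ] 10.3 med [624.3 -11.9 141.9]
red 158 rect [615.3  36.3] [15.9 41.5] 7.4 med [618.5  36.  131. ]
keeper 118 rect [450.7 -43.5] [26.  50.1] 10.8 med [450.4 -44.5 100.3]
rest 55 rect [501.4  88.7] [43.7 36.1] 8.1 med [514.2  98.9 128.8]
resthi 181 rect [500.1  91. ] [45.4 41.8] 9.2 med [514.2  94.6 121. ]
restbase 88 rect [521.1  96.2] [21.2 51.6] 8.1 med [522.3  94.9   5.3]
mat 5825 rect [ 532.2 -329.6] [200.  222.5] 84.5 med [ 531.4 -347.9    1.2]
top
plate 2129 rect [534.3 -28. ] [144.6 125.8] 10.7 med [529.7 -24.3  90.7]
handle 91 rect [528.9 -28.1] [58.1 10.1] 10.1 med [529.4 -27.9 123.9]
latch 17 rect [616.9 -13.7] [ 5.9 15.7] 3.4 med [617.  -13.7 118.1]
cheek 78 rect [619.9  10.6] [28.9 85.8] 10.5 med [622.9 -11.5 144.3]
red 82 rect [614.2  36.7] [13.1 40.3] 12.4 med [614.   37.6 135.9]
keeper 162 rect [450.4 -43.4] [23.  49.5] 9.9 med [450.5 -44.4 102.6]
rest 64 rect [501.3  90.3] [43.7 38.6] 7.9 med [488.3  90.2 130.7]
resthi 103 rect [501.3  90.3] [43.4 39. ] 8.5 med [513.1  89.8 126.3]
restbase 382 rect [489.8 100. ] [119.5 100. ] 0.1 med [481.4  93.7   5.1]
mat 5264 rect [ 533.7 -327.8] [198.9 220.7] 84.5 med [ 530.7 -327.     3.5]
```

View pics/crop.png

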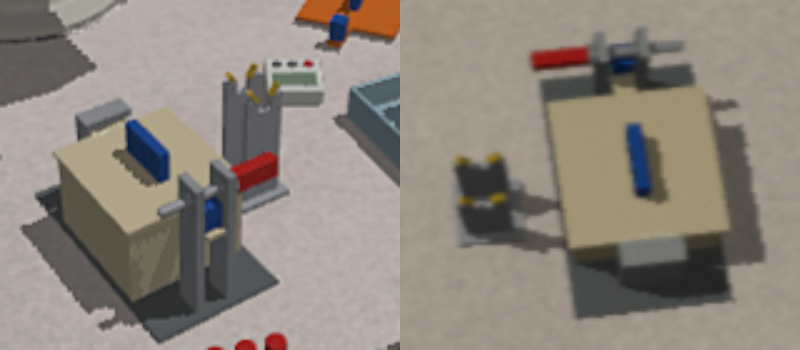

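The crop confirms the layout: pin through both cheeks with its red handle on tub +y, and the rest plates across tub x. The fits agree on these values:
- Tub at (529.5,-29), yaw 10.3°
- Rest at (501,90), yaw 8.5°
- Mat at (533,-328)

Now a helper that turns target poses into rows.

```bash
cat >> h.py <<'E'
import json
Rt=lambda yaw,tilt=0:R.from_euler('z',yaw,degrees=True)*R.from_euler('y',-tilt,degrees=True)*R.from_euler('x',180,degrees=True)
def load(): 
    c=json.load(open("cmd.json")); return np.array(c["p"]),R.from_quat(c["q"])
def store(p,r): json.dump({"p":list(map(float,p)),"q":list(map(float,r.as_quat()))},open("cmd.json","w"))
def row(p,r): # row values from commanded pose to (p,r)
    p0,r0=load(); t=r0.inv().apply(np.array(p)-p0)/10; w=np.degrees((r0.inv()*r).as_rotvec())
    print(t.round(2).tolist(),w.round(1).tolist())
def did(t,w): # apply a row as sent
    p0,r0=load(); store(p0+r0.apply(np.array(t)*10), r0*R.from_rotvec(w,degrees=True))
T0=np.array([529.5,-29,0]);TY=10.3
def tub(x,y,z): return T0+R.from_euler('z',TY,degrees=True).apply([x,y,z])
E
python3 - <<'E'
from h import *
store([156.929,-604.979,231.277],R.from_euler('xyz',[np.pi,0,.2538]))
row(tub(96,48.5,190),Rt(TY+90)); row(tub(96,48.5,106),Rt(TY+90))
P=np.load("top0.npz")["P"];m=(P[...,0]>600)&(P[...,2]>60)&(P[...,2]<108)&(P[...,1]<-180)&(P[...,1]>-400); print("jug",P[m].min(0),P[m].max(0))
E
```

```text
[60.46, -50.52, 4.13] [-0.0, 0.0, -85.8]
[60.46, -50.52, 12.53] [-0.0, 0.0, -85.8]
jug [ 672.00766665 -399.82953447   60.08095378] [ 922.47727424 -234.57890556  107.78208481]
```

Emit:
jog_arm([
  {"translation":[60.46,-50.52,4.13],"delta_rot":[0,0,-85.8],"fingers":0.1},
  {"translation":[60.46,-50.52,4.13],"delta_rot":[0,0,-85.8],"fingers":0.1},
  {"translation":[60.46,-50.52,4.13],"delta_rot":[0,0,-85.8],"fingers":0.1},
  {"translation":[60.46,-50.52,4.13],"delta_rot":[0,0,-85.8],"fingers":0.1},
  {"translation":[60.46,-50.52,4.13],"delta_rot":[0,0,-85.8],"fingers":0.1},
  {"translation":[60.46,-50.52,4.13],"delta_rot":[0,0,-85.8],"fingers":0.1},
  {"translation":[60.46,-50.52,4.13],"delta_rot":[0,0,-85.8],"fingers":0.1},
  {"translation":[60.46,-50.52,4.13],"delta_rot":[0,0,-85.8],"fingers":0.1},
  {"translation":[60.46,-50.52,4.13],"delta_rot":[0,0,-85.8],"fingers":0.1},
  {"translation":[60.46,-50.52,4.13],"delta_rot":[0,0,-85.8],"fingers":0.1},
  {"translation":[60.46,-50.52,4.13],"delta_rot":[0,0,-85.8],"fingers":0.1},
  {"translation":[60.46,-50.52,4.13],"delta_rot":[0,0,-85.8],"fingers":0.1},
  {"translation":[60.46,-50.52,4.13],"delta_rot":[0,0,-85.8],"fingers":0.1},
  {"translation":[60.46,-50.52,4.13],"delta_rot":[0,0,-85.8],"fingers":0.1},
  {"translation":[60.46,-50.52,4.13],"delta_rot":[0,0,-85.8],"fingers":0.1},
  {"translation":[60.46,-50.52,4.13],"delta_rot":[0,0,-85.8],"fingers":0.1},
  {"translation":[60.46,-50.52,4.13],"delta_rot":[0,0,-85.8],"fingers":0.1},
  {"translation":[60.46,-50.52,4.13],"delta_rot":[0,0,-85.8],"fingers":0.1},
  {"translation":[60.46,-50.52,4.13],"delta_rot":[0,0,-85.8],"fingers":0.1},
  {"translation":[60.46,-50.52,4.13],"delta_rot":[0,0,-85.8],"fingers":0.1},
])

```text
time: 3.2
eef_pos: [614.9, 34.8, 190.2]
tool_rot: [-3.141, 0.0, 1.75]
contact_force: [0.4, 0.4, 0.0]
width: 0.548
finger_force: 0.0
```

```bash
python3 - <<'E'
from h import *
did([60.46,-50.52,4.13],[0,0,-85.8]); s=state(); print(s["eef_pos"],s["tool_rot"],load()[0])
im,d=get_image("wrist"); save("w1.png",im); P=cloud("wrist",d); i=im.astype(int)
m=(i[...,0]-i[...,1]>70)&(i[...,0]-i[...,2]>70)&(abs(P[...,0]-615)<60)&(abs(P[...,1]-36)<60)&(P[...,2]>100)
p=P[m]; print(len(p),p.min(0),p.max(0),cv2.minAreaRect(p[p[:,2]>128][:,:2].astype(np.float32)))
E
```

```text
[614.86033895  34.77703184 190.18762358] [-3.14148424e+00  1.12403477e-04  1.74999553e+00] [615.31316375  35.84247157 189.977     ]
1083 [603.35672863  14.09354712 129.75225186] [666.61128175  59.22144233 243.06674295] ((637.6173706054688, 41.301422119140625), (62.41945266723633, 44.55316925048828), 10.870904922485352)
```

View pics/w1.png

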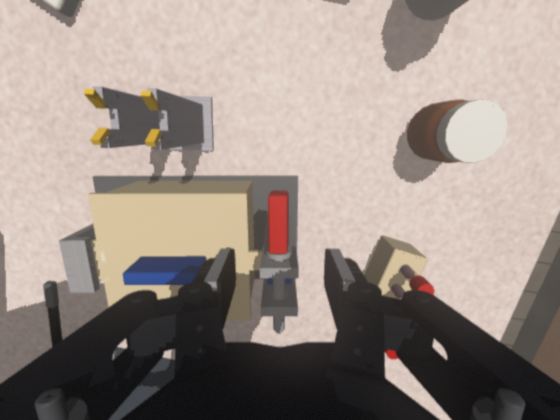

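The red handle runs vertically at column 278, centred between the fingers (220 to 335). The rest's yellow tips are at (95,98), (150,100), (100,135) and (153,137). I refine both poses from this image.

```bash
python3 - <<'E'
from h import *
im,d=get_image("wrist"); P=cloud("wrist",d); i=im.astype(int)
m=(i[...,0]-i[...,1]>70)&(i[...,0]-i[...,2]>70)&(P[...,2]>128)&(P[...,2]<142); m[:180]=0;m[260:]=0;m[:,:255]=0;m[:,300:]=0
p=P[m]; print(cv2.minAreaRect(p[:,:2].astype(np.float32)),np.median(p[:,2]))
m=(i[...,0]-i[...,2]>80)&(i[...,0]-i[...,1]<90); m[170:]=0;m[:,180:]=0
p=P[m&(P[...,2]>115)&(P[...,2]<145)]; print(len(p),cv2.minAreaRect(p[:,:2].astype(np.float32)),p[:,2].max())
E
```

```text
((613.1560668945312, 36.73332977294922), (13.044235229492188, 44.66388702392578), 10.595191955566406) 133.84154250506685
454 ((499.9371032714844, 90.9930419921875), (42.71322250366211, 34.3928337097168), 9.221900939941406) 137.5624846888681
```

Emit:
jog_arm([
  {"translation":[0,0,3],"delta_rot":[0,0,0],"fingers":0.1},
  {"translation":[0,0,6],"delta_rot":[0,0,0],"fingers":0.1},
  {"translation":[0,0,8.3],"delta_rot":[0,0,0],"fingers":0.1},
  {"translation":[0,0,8.3],"delta_rot":[0,0,0],"fingers":0.1},
  {"translation":[0,0,8.3],"delta_rot":[0,0,0],"fingers":0.1},
])

```text
time: 3.8
eef_pos: [615.4, 35.5, 107.6]
tool_rot: [-3.141, -0.0, 1.751]
contact_force: [0.3, 0.7, 0.3]
width: 0.549
finger_force: 0.0
```

Emit:
jog_arm([
  {"translation":[0,-0.08,0],"delta_rot":[0,0,0],"fingers":0.1},
  {"translation":[0,-0.08,0],"delta_rot":[0,0,0],"fingers":-1},
  {"translation":[0,-0.08,0],"delta_rot":[0,0,0],"fingers":-1},
  {"translation":[0,-0.08,0],"delta_rot":[0,0,0],"fingers":-1},
  {"translation":[0,-0.08,0],"delta_rot":[0,0,0],"fingers":-1},
  {"translation":[0,-0.08,0],"delta_rot":[0,0,0],"fingers":-1},
  {"translation":[0,-0.08,0],"delta_rot":[0,0,0],"fingers":-1},
  {"translation":[0,-0.08,0],"delta_rot":[0,0,0],"fingers":-1},
])

```text
time: 4.6
eef_pos: [614.9, 35.7, 107.7]
tool_rot: [3.141, 0.0, 1.751]
contact_force: [-1.6, -0.4, 7.2]
width: 0.151
finger_force: 60.3
```

Emit:
jog_arm([
  {"translation":[0,0,-0.1],"delta_rot":[0,0,0],"fingers":-1},
  {"translation":[0,0,-0.2],"delta_rot":[0,0,0],"fingers":-1},
  {"translation":[0.5,0,-0.2],"delta_rot":[0,0,0],"fingers":-1},
  {"translation":[1,0,-0.2],"delta_rot":[0,0,0],"fingers":-1},
  {"translation":[1.5,0,-0.2],"delta_rot":[0,0,0],"fingers":-1},
  {"translation":[2,0,-0.2],"delta_rot":[0,0,0],"fingers":-1},
])

```text
time: 5.2
eef_pos: [610.7, 56.0, 108.9]
tool_rot: [-3.141, -0.0, 1.752]
contact_force: [-0.2, -1.2, -1.0]
width: 0.157
finger_force: 59.2
```

Emit:
jog_arm([
  {"translation":[1,0,0],"delta_rot":[0,0,0],"fingers":-1},
  {"translation":[2,0,0],"delta_rot":[0,0,0],"fingers":-1},
  {"translation":[3,0,0],"delta_rot":[0,0,0],"fingers":-1},
  {"translation":[4,0,0],"delta_rot":[0,0,0],"fingers":-1},
  {"translation":[5,0,0],"delta_rot":[0,0,0],"fingers":-1},
  {"translation":[6.5,0,0],"delta_rot":[0,0,0],"fingers":-1},
  {"translation":[6.5,0,0],"delta_rot":[0,0,0],"fingers":-1},
  {"translation":[6.5,0,-3],"delta_rot":[0,0,0],"fingers":-1},
  {"translation":[6.5,0,-7],"delta_rot":[0,0,0],"fingers":-1},
  {"translation":[6.5,0,-7],"delta_rot":[0,0,0],"fingers":-1},
])

```text
time: 6.2
eef_pos: [601.8, 119.7, 183.8]
tool_rot: [3.134, 0.001, 1.751]
contact_force: [0.3, -0.2, -0.8]
width: 0.151
finger_force: 59.2
```

```bash
python3 - <<'E'
from h import *
for t in ([0,0,8.3],[0,-.08,0],[2,0,-.2],[6.5,0,-7]): did(t,[0,0,0])
s=state(); print(s["eef_pos"],load()[0])
u=s["eef_pos"]
for n in ("scene","top"):
    im,d=get_image(n); save(n+"2.png",im); P=cloud(n,d); i=im.astype(int)
    e=P-u; ry=e@np.array([-.179,.984,0]); rx=e@np.array([.984,.179,0])
    for lo,hi in((-97,-85),(-85,-70),(-70,-55),(-45,-33)):
        m=(ry>lo)&(ry<hi)&(abs(rx)<12)&(P[...,2]>150); q=P[m]
        if len(q): print(n,lo,len(q),"rx",np.median(rx[m]).round(1),"z",np.median(q[:,2]).round(1),q[:,2].max().round(1), "ymin",ry[m].min().round(1))
E
```

```text
[601.78274122 119.70302924 183.78467694] [599.2671549 119.3180105 178.977    ]
scene -97 32 rx 3.1 z 203.0 520.4 ymin -96.1
scene -85 649 rx 1.1 z 526.0 572.3 ymin -84.8
scene -70 92 rx 2.3 z 570.8 574.0 ymin -70.0
scene -45 374 rx 4.6 z 350.8 569.1 ymin -45.0
top -97 19 rx -1.0 z 204.6 207.7 ymin -96.2
top -85 112 rx -0.5 z 551.6 573.7 ymin -84.1
top -70 108 rx -0.6 z 572.7 575.4 ymin -69.8
top -45 88 rx -1.1 z 568.3 573.0 ymin -44.9
```

```bash
python3 - <<'E'
from h import *
c=np.array([500.8,90.5,0]);r=Rt(8.8)
p=c+54.4*np.array([np.cos(np.radians(8.8)),np.sin(np.radians(8.8)),0])
row(p+[0,0,160],r)
E
```

```text
[-1.21, -4.77, 1.9] [0.0, -0.0, 91.5]
```

Emit:
jog_arm([
  {"translation":[-0.12,-0.5,0],"delta_rot":[0,0,8],"fingers":-1},
  {"translation":[-0.24,-1,0],"delta_rot":[0,0,16],"fingers":-1},
  {"translation":[-0.36,-1.5,0],"delta_rot":[0,0,24],"fingers":-1},
  {"translation":[-0.48,-2,0],"delta_rot":[0,0,32],"fingers":-1},
  {"translation":[-0.6,-2.5,0],"delta_rot":[0,0,40],"fingers":-1},
  {"translation":[-0.72,-3,0],"delta_rot":[0,0,48],"fingers":-1},
  {"translation":[-0.84,-3.5,0],"delta_rot":[0,0,56],"fingers":-1},
  {"translation":[-0.96,-4,0],"delta_rot":[0,0,64],"fingers":-1},
  {"translation":[-1.08,-4.5,0],"delta_rot":[0,0,72],"fingers":-1},
  {"translation":[-1.21,-4.77,0],"delta_rot":[0,0,80],"fingers":-1},
  {"translation":[-1.21,-4.77,1],"delta_rot":[0,0,88],"fingers":-1},
  {"translation":[-1.21,-4.77,1.9],"delta_rot":[0,0,91.5],"fingers":-1},
  {"translation":[-1.21,-4.77,1.9],"delta_rot":[0,0,91.5],"fingers":-1},
  {"translation":[-1.21,-4.77,1.9],"delta_rot":[0,0,91.5],"fingers":-1},
  {"translation":[-1.21,-4.77,1.9],"delta_rot":[0,0,91.5],"fingers":-1},
])

```text
time: 7.8
eef_pos: [554.5, 98.8, 160.0]
tool_rot: [-3.142, 0.0, 0.156]
contact_force: [1.2, -0.0, -0.8]
width: 0.152
finger_force: 59.2
```

```bash
python3 - <<'E'
from h import *
did([-1.21,-4.77,1.9],[0,0,91.5])
s=state(); print(s["eef_pos"],s["tool_rot"],load()[0])
out=[]
for n in ("scene","top"):
    im,d=get_image(n); P=cloud(n,d); i=im.astype(int)
    m=(P[...,2]>165)&(P[...,2]<190)&(abs(P[...,1]-90)<20)&(P[...,0]<535)&(P[...,0]>440); q=P[m]
    if len(q)>4: print(n,len(q),q.min(0).round(1),q.max(0).round(1),cv2.minAreaRect(q[:,:2].astype(np.float32)),np.polyfit(q[:,0]-500,q[:,1],1),np.polyfit(q[:,0]-500,q[:,2],1))
    u,v=proj(n,[500,90,130])[0].astype(int); out.append(cv2.resize(im[max(v-50,0):v+50,u-50:u+50],(400,400)))
im,d=get_image("wrist"); save("w3.png",im)
save("c3.png",np.hstack(out))
E
```

```text
[554.52023155  98.848218   159.97554445] [-3.14157970e+00  1.77402768e-04  1.56052041e-01] [554.51421794  98.85158352 159.977     ]
scene 10 [465.7  79.3 170.9] [534.2  86.1 179.7] ((499.8909606933594, 83.73809814453125), (68.76563262939453, 2.666105031967163), 5.626901149749756) [8.27740398e-02 8.33189137e+01] [-6.87852797e-02  1.73996842e+02]
```

View pics/c3.png

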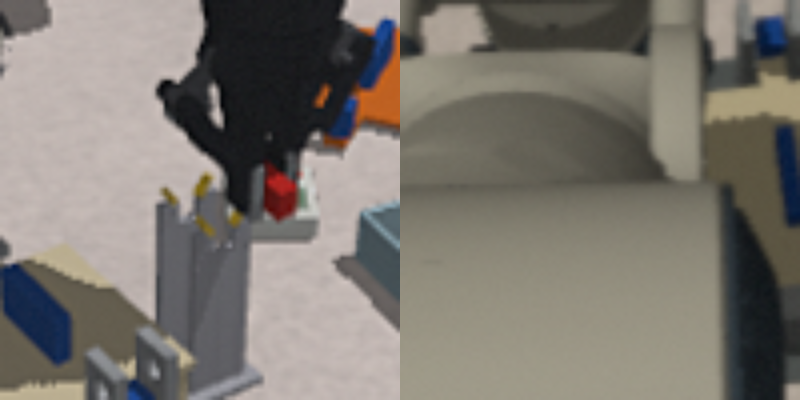

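The right crop is blocked by the arm. The left crop shows the pin handle held just beyond the yellow tips, with the shaft hidden. I check the shaft with the wrist camera.

View pics/w3.png

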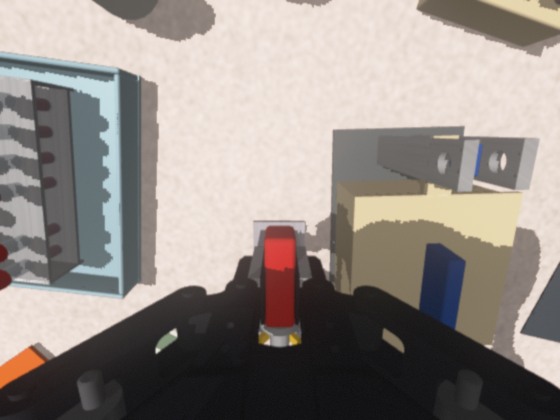

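In the wrist view the pin is centred (column 279) between the yellow tips (264 and 295). Descending.

Emit:
jog_arm([
  {"translation":[0,0,1.5],"delta_rot":[0,0,0],"fingers":-1},
  {"translation":[0,0,2.5],"delta_rot":[0,0,0],"fingers":-1},
  {"translation":[0,0,3.5],"delta_rot":[0,0,0],"fingers":-1},
  {"translation":[0,0,4.3],"delta_rot":[0,0,0],"fingers":-1},
  {"translation":[0,0,5],"delta_rot":[0,0,0],"fingers":-1},
  {"translation":[0,0,5.6],"delta_rot":[0,0,0],"fingers":-1},
  {"translation":[0,0,5.8],"delta_rot":[0,0,0],"fingers":-1},
  {"translation":[0,0,5.8],"delta_rot":[0,0,0],"fingers":-1},
])

```text
time: 8.75
eef_pos: [554.4, 98.8, 101.8]
tool_rot: [-3.142, 0.0, 0.154]
contact_force: [1.1, -0.1, -0.3]
width: 0.149
finger_force: 59.2
```

Emit:
jog_arm([
  {"translation":[0,0,0.1],"delta_rot":[0,0,0],"fingers":-1},
  {"translation":[0,0,0.2],"delta_rot":[0,0,0],"fingers":-1},
  {"translation":[0,0,0.3],"delta_rot":[0,0,0],"fingers":-1},
  {"translation":[0,0,0.3],"delta_rot":[0,0,0],"fingers":-1},
])

```text
time: 9.15
eef_pos: [554.5, 98.8, 99.0]
tool_rot: [3.142, -0.0, 0.154]
contact_force: [-0.1, -0.2, -1.5]
width: 0.152
finger_force: 59.2
```

Emit:
jog_arm([
  {"translation":[0,0,0.1],"delta_rot":[0,0,0],"fingers":-1},
  {"translation":[0,0,0.15],"delta_rot":[0,0,0],"fingers":-1},
  {"translation":[0,0,0.15],"delta_rot":[0,0,0],"fingers":-1},
])

```text
time: 9.45
eef_pos: [554.7, 98.9, 97.7]
tool_rot: [3.142, -0.0, 0.154]
contact_force: [-0.1, 1.2, 3.9]
width: 0.154
finger_force: 59.9
```

Emit:
jog_arm([
  {"translation":[0,0,0.05],"delta_rot":[0,0,0],"fingers":-1},
  {"translation":[0,0,0.05],"delta_rot":[0,0,0],"fingers":-0.6},
  {"translation":[0,0,0.05],"delta_rot":[0,0,0],"fingers":-0.4},
  {"translation":[0,0,0.05],"delta_rot":[0,0,0],"fingers":-0.1},
  {"translation":[0,0,0.05],"delta_rot":[0,0,0],"fingers":-0.1},
  {"translation":[0,0,0.05],"delta_rot":[0,0,0],"fingers":-0.1},
  {"translation":[0,0,0.05],"delta_rot":[0,0,0],"fingers":-0.1},
])

```text
time: 10.15
eef_pos: [554.5, 98.9, 97.0]
tool_rot: [3.142, -0.0, 0.154]
contact_force: [-0.2, 0.1, -0.5]
width: 0.451
finger_force: 0.0
```

```bash
python3 - <<'E'
from h import *
for t in ([0,0,5.8],[0,0,.3],[0,0,.15],[0,0,.05]): did(t,[0,0,0])
s=state(); print(s["eef_pos"],s["finger_force"],load()[0])
im,d=get_image("wrist"); P=cloud("wrist",d); i=im.astype(int)
m=(i[...,0]-i[...,1]>70)&(i[...,0]-i[...,2]>70)&(abs(P[...,1]-98)<25)&(P[...,2]>115)&(P[...,2]<140)&(abs(P[...,0]-555)<50)
p=P[m]; print(len(p),cv2.minAreaRect(p[:,:2].astype(np.float32)),np.median(p[:,2]),np.polyfit(p[:,0]-555,p[:,2],1))
E
```

```text
[554.52998821  98.85408714  96.97204169] 0.0 [554.51421794  98.85158352  96.977     ]
2573 ((557.1845092773438, 97.5636978149414), (44.309410095214844, 14.460623741149902), 8.201476097106934) 123.78020703769096 [-1.79310916e-02  1.23726443e+02]
```

```bash
python3 - <<'E'
from h import *
row(tub(0,0,200),Rt(TY))
E
```

```text
[-4.44, 12.25, -10.3] [-0.0, -0.0, -1.5]
```

Emit:
jog_arm([
  {"translation":[0,0,-2],"delta_rot":[0,0,0],"fingers":-0.1},
  {"translation":[0,0,-5],"delta_rot":[0,0,0],"fingers":-0.1},
  {"translation":[0,0,-10.3],"delta_rot":[0,0,0],"fingers":-0.1},
  {"translation":[0,0,-10.3],"delta_rot":[0,0,0],"fingers":-0.1},
  {"translation":[-4.44,12.25,-10.3],"delta_rot":[0,0,-1.5],"fingers":-0.1},
  {"translation":[-4.44,12.25,-10.3],"delta_rot":[0,0,-1.5],"fingers":-0.1},
  {"translation":[-4.44,12.25,-10.3],"delta_rot":[0,0,-1.5],"fingers":-0.1},
  {"translation":[-4.44,12.25,-10.3],"delta_rot":[0,0,-1.5],"fingers":-0.1},
  {"translation":[-4.44,12.25,-10.3],"delta_rot":[0,0,-1.5],"fingers":-0.1},
])

```text
time: 11.1
eef_pos: [529.4, -29.4, 199.9]
tool_rot: [-3.141, -0.0, 0.179]
contact_force: [-0.9, 0.7, -0.7]
width: 0.448
finger_force: 0.0
```

```bash
python3 - <<'E'
from h import *
did([-4.44,12.25,-10.3],[0,0,-1.5])
s=state(); print(s["eef_pos"],s["tool_rot"])
im,d=get_image("wrist"); save("w4.png",im); P=cloud("wrist",d); i=im.astype(int)
m=(i[...,2]-i[...,0]>40)&(np.hypot(P[...,0]-530,P[...,1]+29)<50)&(P[...,2]>117)&(P[...,2]<130)
p=P[m]; print(len(p),cv2.minAreaRect(p[:,:2].astype(np.float32)),np.median(p[:,2]))
im,d=get_image("scene"); P=cloud("scene",d); i=im.astype(int)
m=(P[...,2]>105)&(P[...,2]<142)&(abs(P[...,1]-92)<30)&(P[...,0]>440)&(P[...,0]<600)
red=m&(i[...,0]-i[...,1]>70)&(i[...,0]-i[...,2]>70); p=P[red]; print(len(p),cv2.minAreaRect(p[:,:2].astype(np.float32)),p[:,2].max())
u,v=proj("scene",[510,60,120])[0].astype(int); c3=cv2.resize(im[v-60:v+60,u-60:u+60],(420,420)); im2,_=get_image("wrist")
save("c4.png",np.hstack([c3,cv2.resize(im2,(375,420))]))
E
```

```text
[529.36984424 -29.39612019 199.94451121] [-3.14138452e+00 -1.77505444e-05  1.78962236e-01]
883 ((529.3645629882812, -27.665985107421875), (58.62282943725586, 9.670500755310059), 9.84482479095459) 122.96082490083771
97 ((557.4046020507812, 96.63487243652344), (46.11870193481445, 14.071763038635254), 9.559776306152344) 125.50725034291088
```

View pics/c4.png

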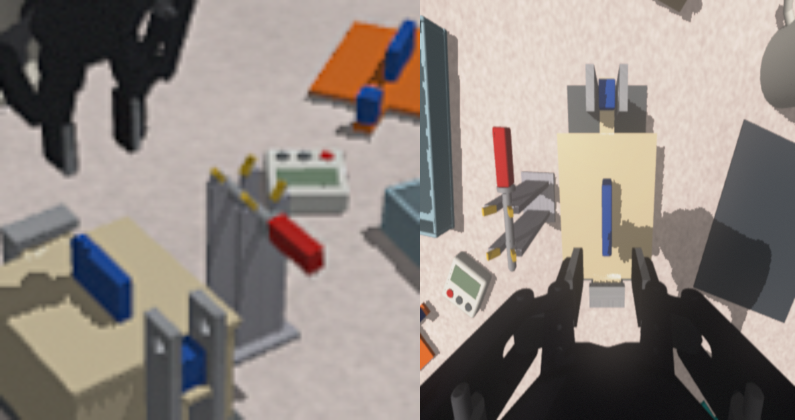

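The pin lies in both notches with its red handle outside, and the fin handle is centred between the fingers. Next I descend and grip the lid.

Emit:
jog_arm([
  {"translation":[0,-0.04,3.5],"delta_rot":[0,0,0],"fingers":-0.1},
  {"translation":[0,-0.04,7],"delta_rot":[0,0,0],"fingers":-0.1},
  {"translation":[0,-0.04,9],"delta_rot":[0,0,0],"fingers":-0.1},
  {"translation":[0,-0.04,10.3],"delta_rot":[0,0,0],"fingers":-0.1},
  {"translation":[0,-0.04,10.3],"delta_rot":[0,0,0],"fingers":-0.1},
  {"translation":[0,-0.04,10.3],"delta_rot":[0,0,0],"fingers":-1},
  {"translation":[0,-0.04,10.3],"delta_rot":[0,0,0],"fingers":-1},
  {"translation":[0,-0.04,10.3],"delta_rot":[0,0,0],"fingers":-1},
  {"translation":[0,-0.04,10.3],"delta_rot":[0,0,0],"fingers":-1},
  {"translation":[0,-0.04,10.3],"delta_rot":[0,0,0],"fingers":-1},
  {"translation":[0,-0.04,10.3],"delta_rot":[0,0,0],"fingers":-1},
  {"translation":[0,-0.04,10.3],"delta_rot":[0,0,0],"fingers":-1},
])

```text
time: 12.45
eef_pos: [530.0, -28.5, 97.9]
tool_rot: [3.141, -0.002, 0.18]
contact_force: [-0.7, 3.5, 8.0]
width: 0.129
finger_force: 59.8
```

```bash
python3 - <<'E'
from h import *
did([0,-.04,10.3],[0,0,0]); print(load()[0],state()["eef_pos"])
# tip about the rim pivot with 1.5 mm lift; TCP rel pivot (65,0,12)
yr=load()[1]
def pose(th,draw=0,up=1.5):
    v=R.from_euler('y',-th,degrees=True).apply([65+draw,0,12])
    return tub(*(np.array([-65,0,85+up])+v))+np.array([0,.4,0]),Rt(TY,th)
for a in [(0,),(3,),(6,),(9,),(12,),(15,),(18,),(18,5),(18,10),(18,14)]: print(a,end=' '); row(*pose(*a))
print('up');p,r=pose(18,14)
for h in (10,30,60,100,140): row(p+[0,0,h],r)
print('level');row(p+[0,0,140],Rt(TY))
E
```

```text
[529.3988227  -28.62370942  96.977     ] [530.01589171 -28.46517983  97.9385705 ]
(0,) [0.01, -0.0, -0.15] [-0.0, -0.0, 0.0]
(3,) [-0.06, -0.0, -0.49] [-0.0, 3.0, 0.0]
(6,) [-0.15, -0.0, -0.83] [-0.0, 6.0, 0.0]
(9,) [-0.26, -0.0, -1.15] [-0.0, 9.0, 0.0]
(12,) [-0.38, -0.0, -1.48] [-0.0, 12.0, 0.0]
(15,) [-0.52, -0.0, -1.79] [-0.0, 15.0, 0.0]
(18,) [-0.68, -0.0, -2.1] [-0.0, 18.0, 0.0]
(18, 5) [-0.2, -0.0, -2.26] [-0.0, 18.0, 0.0]
(18, 10) [0.27, -0.0, -2.41] [-0.0, 18.0, 0.0]
(18, 14) [0.65, -0.0, -2.53] [-0.0, 18.0, 0.0]
up
[0.65, -0.0, -3.53] [-0.0, 18.0, 0.0]
[0.65, -0.0, -5.53] [-0.0, 18.0, 0.0]
[0.65, -0.0, -8.53] [-0.0, 18.0, 0.0]
[0.65, -0.0, -12.53] [-0.0, 18.0, 0.0]
[0.65, -0.0, -16.53] [-0.0, 18.0, 0.0]
level
[0.65, -0.0, -16.53] [-0.0, -0.0, 0.0]
```

Emit:
jog_arm([
  {"translation":[0,0,-0.15],"delta_rot":[0,0,0],"fingers":-1},
  {"translation":[-0.06,0,-0.49],"delta_rot":[0,3,0],"fingers":-1},
  {"translation":[-0.15,0,-0.83],"delta_rot":[0,6,0],"fingers":-1},
  {"translation":[-0.26,0,-1.15],"delta_rot":[0,9,0],"fingers":-1},
  {"translation":[-0.38,0,-1.48],"delta_rot":[0,12,0],"fingers":-1},
  {"translation":[-0.38,0,-1.48],"delta_rot":[0,12,0],"fingers":-1},
])

```text
time: 13.05
eef_pos: [524.4, -29.4, 112.1]
tool_rot: [-3.141, -0.21, 0.18]
contact_force: [-0.8, 0.0, -1.3]
width: 0.129
finger_force: 58.5
```

```bash
cat >> h.py <<'E'
def pose(th,draw=0,up=1.5):
    v=R.from_euler('y',-th,degrees=True).apply([65+draw,0,12])
    return tub(*(np.array([-65,0,85+up])+v))+np.array([0,.4,0]),Rt(TY,th)
E
python3 - <<'E'
from h import *
did([-.38,0,-1.48],[0,12,0])
for a in [(15,),(18,),(18,5),(18,10),(18,14)]: print(a,end=' '); row(*pose(*a))
im,d=get_image("scene"); P=cloud("scene",d); i=im.astype(int)
# fit lid tilt from ivory top points
e=P-tub(0,0,0); x=e@np.array([np.cos(np.radians(TY)),np.sin(np.radians(TY)),0]); y=e@np.array([-np.sin(np.radians(TY)),np.cos(np.radians(TY)),0])
m=(abs(x)<60)&(abs(y)<55)&(P[...,2]>88)&(P[...,2]<130)&(i[...,0]-i[...,2]>25)
print(m.sum(),np.polyfit(x[m],P[...,2][m],1))
E
```

```text
(15,) [-0.07, -0.0, -0.34] [-0.0, 3.0, 0.0]
(18,) [-0.16, -0.0, -0.67] [-0.0, 6.0, 0.0]
(18, 5) [0.33, -0.0, -0.72] [-0.0, 6.0, 0.0]
(18, 10) [0.83, -0.0, -0.78] [-0.0, 6.0, 0.0]
(18, 14) [1.23, -0.0, -0.82] [-0.0, 6.0, 0.0]
688 [  0.20703585 103.49660895]
```

Emit:
jog_arm([
  {"translation":[-0.07,0,-0.34],"delta_rot":[0,3,0],"fingers":-1},
  {"translation":[-0.16,0,-0.67],"delta_rot":[0,6,0],"fingers":-1},
  {"translation":[-0.16,0,-0.67],"delta_rot":[0,6,0],"fingers":-1},
  {"translation":[0.33,0,-0.72],"delta_rot":[0,6,0],"fingers":-1},
  {"translation":[0.83,0,-0.78],"delta_rot":[0,6,0],"fingers":-1},
  {"translation":[1.23,0,-0.82],"delta_rot":[0,6,0],"fingers":-1},
  {"translation":[1.23,0,-0.82],"delta_rot":[0,6,0],"fingers":-1},
])

```text
time: 13.8
eef_pos: [537.1, -27.3, 122.6]
tool_rot: [3.141, -0.315, 0.181]
contact_force: [0.7, 0.7, -1.6]
width: 0.13
finger_force: 58.5
```

```bash
python3 - <<'E'
from h import *
did([1.23,0,-.82],[0,6,0]); p,r=pose(18,14); print(load()[0],p,state()["eef_pos"],state()["contact_force"])
for h in (10,30,60,100,140): row(p+[0,0,h],r)
row(p+[0,0,140],Rt(TY))
E
```

```text
[535.81914026 -27.45211589 122.35512412] [535.82171802 -27.45114913 122.32502075] [537.06590043 -27.33819179 122.64583691] [ 0.65513456  0.6933842  -1.63484824]
[0.31, -0.0, -0.95] [-0.0, 0.0, 0.0]
[0.93, -0.0, -2.85] [-0.0, 0.0, 0.0]
[1.85, -0.0, -5.7] [-0.0, 0.0, 0.0]
[3.09, -0.0, -9.51] [-0.0, 0.0, 0.0]
[4.33, -0.0, -13.31] [-0.0, 0.0, 0.0]
[4.33, -0.0, -13.31] [-0.0, -18.0, 0.0]
```

Emit:
jog_arm([
  {"translation":[0,0,0],"delta_rot":[0,0,0],"fingers":-1},
  {"translation":[0.15,0,-0.47],"delta_rot":[0,0,0],"fingers":-1},
  {"translation":[0.31,0,-0.95],"delta_rot":[0,0,0],"fingers":-1},
  {"translation":[0.62,0,-1.9],"delta_rot":[0,0,0],"fingers":-1},
  {"translation":[0.93,0,-2.85],"delta_rot":[0,0,0],"fingers":-1},
  {"translation":[1.4,0,-4.3],"delta_rot":[0,0,0],"fingers":-1},
  {"translation":[1.85,0,-5.7],"delta_rot":[0,0,0],"fingers":-1},
  {"translation":[2.47,0,-7.6],"delta_rot":[0,0,0],"fingers":-1},
  {"translation":[3.09,0,-9.51],"delta_rot":[0,0,0],"fingers":-1},
  {"translation":[3.7,0,-11.4],"delta_rot":[0,0,0],"fingers":-1},
  {"translation":[4.33,0,-13.31],"delta_rot":[0,0,0],"fingers":-1},
  {"translation":[4.33,0,-13.31],"delta_rot":[0,-6,0],"fingers":-1},
  {"translation":[4.33,0,-13.31],"delta_rot":[0,-12,0],"fingers":-1},
  {"translation":[4.33,0,-13.31],"delta_rot":[0,-18,0],"fingers":-1},
  {"translation":[4.33,0,-13.31],"delta_rot":[0,-18,0],"fingers":-1},
])

```text
time: 15.3
eef_pos: [537.5, -27.4, 263.1]
tool_rot: [3.141, 0.001, 0.181]
contact_force: [0.2, -0.3, -1.5]
width: 0.124
finger_force: 58.5
```

```bash
python3 - <<'E'
from h import *
did([4.33,0,-13.31],[0,-18,0]); print(load()[0],state()["eef_pos"])
# lid plate centre is 15 mm ahead of latch/tongue midpoint; lid yaw 0
for z in (240,60,30,22): row([525,-328,z],Rt(0))
im,d=get_image("scene"); P=cloud("scene",d); i=im.astype(int)
m=(P[...,2]>210)&(P[...,2]<300)&(abs(P[...,0]-540)<85)&(abs(P[...,1]+27)<80)&(i[...,0]-i[...,2]>25)&(i[...,0]>110)
p=P[m]; A=np.c_[p[:,:2]-[536,-27],np.ones(len(p))]; print(len(p),np.linalg.lstsq(A,p[:,2],rcond=None)[0])
E
```

```text
[535.86890369 -27.44303495 262.3211823 ] [537.47722039 -27.37304632 263.0823246 ]
[-6.46, 29.37, 2.23] [-0.0, -0.0, 10.3]
[-6.46, 29.37, 20.23] [-0.0, -0.0, 10.3]
[-6.46, 29.37, 23.23] [-0.0, -0.0, 10.3]
[-6.46, 29.37, 24.03] [-0.0, -0.0, 10.3]
1275 [-1.13321092e-03 -1.05030937e-03  2.53431729e+02]
```

Emit:
jog_arm([
  {"translation":[-0.9,4,0.3],"delta_rot":[0,0,1.5],"fingers":-1},
  {"translation":[-1.8,8,0.6],"delta_rot":[0,0,3],"fingers":-1},
  {"translation":[-2.7,12,0.9],"delta_rot":[0,0,4.5],"fingers":-1},
  {"translation":[-3.6,16,1.2],"delta_rot":[0,0,6],"fingers":-1},
  {"translation":[-4.5,20,1.5],"delta_rot":[0,0,7.5],"fingers":-1},
  {"translation":[-5.3,24,1.8],"delta_rot":[0,0,9],"fingers":-1},
  {"translation":[-6.0,27.5,2.1],"delta_rot":[0,0,10.3],"fingers":-1},
  {"translation":[-6.46,29.37,4],"delta_rot":[0,0,10.3],"fingers":-1},
  {"translation":[-6.46,29.37,7],"delta_rot":[0,0,10.3],"fingers":-1},
  {"translation":[-6.46,29.37,10],"delta_rot":[0,0,10.3],"fingers":-1},
  {"translation":[-6.46,29.37,13],"delta_rot":[0,0,10.3],"fingers":-1},
  {"translation":[-6.46,29.37,16],"delta_rot":[0,0,10.3],"fingers":-1},
  {"translation":[-6.46,29.37,18.5],"delta_rot":[0,0,10.3],"fingers":-1},
  {"translation":[-6.46,29.37,20.5],"delta_rot":[0,0,10.3],"fingers":-1},
  {"translation":[-6.46,29.37,22],"delta_rot":[0,0,10.3],"fingers":-1},
  {"translation":[-6.46,29.37,23],"delta_rot":[0,0,10.3],"fingers":-1},
  {"translation":[-6.46,29.37,23.5],"delta_rot":[0,0,10.3],"fingers":-1},
  {"translation":[-6.46,29.37,23.5],"delta_rot":[0,0,10.3],"fingers":-1},
  {"translation":[-6.46,29.37,23.5],"delta_rot":[0,0,10.3],"fingers":-1},
])

```text
time: 17.25
eef_pos: [525.4, -328.2, 28.1]
tool_rot: [3.141, -0.001, 0.001]
contact_force: [0.0, 0.7, -2.2]
width: 0.126
finger_force: 58.9
```

Emit:
jog_arm([
  {"translation":[0,0,0.2],"delta_rot":[0,0,0],"fingers":-1},
  {"translation":[0,0,0.35],"delta_rot":[0,0,0],"fingers":-1},
  {"translation":[0,0,0.45],"delta_rot":[0,0,0],"fingers":-1},
  {"translation":[0,0,0.45],"delta_rot":[0,0,0],"fingers":-1},
])

```text
time: 17.65
eef_pos: [525.0, -327.9, 22.7]
tool_rot: [-3.142, 0.0, 0.001]
contact_force: [0.1, 0.2, -1.0]
width: 0.126
finger_force: 58.9
```

Emit:
jog_arm([
  {"translation":[0,0,0.1],"delta_rot":[0,0,0],"fingers":-1},
  {"translation":[0,0,0.15],"delta_rot":[0,0,0],"fingers":-1},
  {"translation":[0,0,0.15],"delta_rot":[0,0,0],"fingers":-1},
])

```text
time: 17.95
eef_pos: [525.1, -328.0, 22.0]
tool_rot: [3.141, -0.0, 0.001]
contact_force: [-2.5, 2.2, 9.1]
width: 0.129
finger_force: 60.6
```

Emit:
jog_arm([
  {"translation":[0,0,0],"delta_rot":[0,0,0],"fingers":-0.7},
  {"translation":[0,0,0],"delta_rot":[0,0,0],"fingers":-0.5},
  {"translation":[0,0,0],"delta_rot":[0,0,0],"fingers":0},
  {"translation":[0,0,0],"delta_rot":[0,0,0],"fingers":0},
  {"translation":[0,0,0],"delta_rot":[0,0,0],"fingers":0},
  {"translation":[0,0,-1.5],"delta_rot":[0,0,0],"fingers":0},
  {"translation":[0,0,-4],"delta_rot":[0,0,0],"fingers":0},
  {"translation":[0,0,-8],"delta_rot":[0,0,0],"fingers":0},
  {"translation":[0,0,-12],"delta_rot":[0,0,0],"fingers":0},
  {"translation":[-10,0,-20],"delta_rot":[0,0,0],"fingers":0},
  {"translation":[-10,0,-20],"delta_rot":[0,0,0],"fingers":0},
  {"translation":[-10,0,-20],"delta_rot":[0,0,0],"fingers":0},
  {"translation":[-10,0,-20],"delta_rot":[0,0,0],"fingers":0},
])

```text
time: 19.25
eef_pos: [423.4, -328.6, 225.0]
tool_rot: [3.139, -0.003, -0.001]
contact_force: [0.1, -0.2, 0.2]
width: 0.5
finger_force: 0.0
```

```bash
python3 - <<'E'
from h import *
print(state()["eef_pos"],state()["finger_force"])
im,d=get_image("scene"); save("end.png",im); P=cloud("scene",d); i=im.astype(int)
m=(P[...,2]>6)&(P[...,2]<22)&(abs(P[...,0]-525)<85)&(abs(P[...,1]+328)<75)&(i[...,0]-i[...,2]>25)&(i[...,0]>110)
p=P[m]; A=np.c_[p[:,:2]-[525,-328],np.ones(len(p))]; print(len(p),np.linalg.lstsq(A,p[:,2],rcond=None)[0],cv2.minAreaRect(p[:,:2].astype(np.float32)))
m=(P[...,2]>110)&(P[...,2]<142)&(abs(P[...,1]-92)<30)&(P[...,0]>500)&(P[...,0]<600)&(i[...,0]-i[...,1]>70)&(i[...,0]-i[...,2]>70); p=P[m]; print(len(p),cv2.minAreaRect(p[:,:2].astype(np.float32)),p[:,2].max())
E
```

```text
[ 423.4260711  -328.575241    225.03141107] 0.0
2330 [ 1.24068311e-03 -1.59130908e-03  1.21721267e+01] ((519.49853515625, -328.81280517578125), (146.92991638183594, 125.42572021484375), 0.025632692500948906)
89 ((557.990478515625, 96.09436798095703), (45.00553512573242, 13.348553657531738), 9.39869499206543) 125.03015005362545
```

View pics/end.png

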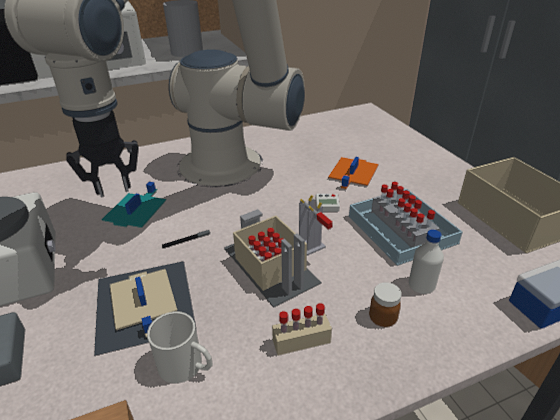

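The lid lies flat with its handle up on the mat (145,300). The pin is parked in the rest (312,210), the tub is open, and the bystanders haven't moved.

```bash
python3 -c "
from rig import bot
print(bot.hand_in())"
```

```text
the job is handed in; nothing more can be done
None
```

The job is handed in: the pin lies parked in both notches of the rest, the lid lies flat with its handle up near the middle of the mat, and nothing else was moved; the hand-in returned no verdict.

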